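Turn up the pastry-case lamp on the ribbed touch dimmer

ROBOT

A 6-joint arm with a two-finger parallel gripper is mounted at the origin on the work surface. World frame = base frame: x ahead of the robot, y to its left, z up, the work surface at z = 0. Lengths are in m, angles in rad, forces in N, time in s.
With the tool pointing down it reaches from about 0.325 to 0.875 m from the base axis. Payload 4.4 kg.
Tool frame: the origin (TCP) lies on the centre line of the jaws, within the pads' length; the fingertips stand 11 mm ahead of it and the grasp point (between the pads) lies 8 mm behind it; z points along the fingers, y is the line along which they close (so a half turn about z gives the same grasp; the last joint's range is limited). The gripper opens to 85 mm and grips with 20 to 120 N. Pads are 22 mm wide; open, the fingers measure 114 mm over their backs; the gripper's body (76 mm by 85 mm) begins 54 mm behind the grasp point. The pads swing forward as they close: fully open they stand 13 mm farther back than shut.
Start: joints at [1.069, 0.207, 1.542, -0, 1.393, -0.15], TCP at [0.198, 0.54, 0.242] pointing down, gripper open.
Joint ranges: [-2.73, 2.73], [-0.86, 2.22], [0.23, 2.46], [-1.11, 4.25], [0.08, 2.63], [-2.82, 2.82]. Speed limits (rad/s): [2.79, 2.79, 3.14, 3.14, 3.14, 3.14].

INTERFACE

Orientations are given as a rotation vector (axis times angle).
In Python, from plant import * gives the robot as it stands. The module is installed in compiled form; this text tells all that it offers.
- The arm moves only by the tool play_rows, never from a script. Its argument "deltas" is a list of rows, each a list of 4 numbers: the shift along the tool's x, y, z in mm, then the turn about the tool's z in units of 6 degrees (1.0 is 6 degrees). In form: [[dx, dy, dz, twist], ...]. A call has 1 to 8 rows; each row is the pose to reach, as a shift and turn from the pose commanded when the call began, along the tool's axes at that moment; what a row does not reach only later rows make up. A row lasts 1/8 s, in which the tool goes at most 62.5 mm and 10.7 degrees, less where a joint would pass 70% of its speed; a pose out of reach is approached as far as the arm can. A call with a gripper value outside its range is refused whole. "grip" is the opening, from -1 (shut) to 1 (fully open), set as the call begins (left out, the last holds). The fingers move at their own pace and stop on an object; the grip force is fixed at half the most. Time passes only in rows, so rows that repeat a pose let the fingers close. It gives the time, the measured TCP pose, the force, the opening and the grip force at its end, in the units of the state.
- state(): the state, without advancing time (a new reading comes with each control period).
- get_image(name): name is "side" or "top"; returns the picture (420x560x3 uint8, blue, green, red); there is no depth.
- get_calibration(name): a dict with "K" (3x3 intrinsics, pixels), "world_from_camera" (4x4, takes a point from camera to world coordinates). Camera axes: x right, y up, looking along -z (the intrinsics and any distortion apply to the point x, -y, -z); pixel columns grow to the right and rows downward; lengths in m; the calibration is good to about 2 mm. A picture is of the moment at which its call begins. get_calibration takes no time and is no camera call.
- job_done(): hands the job in; it is judged then, once.
The state is a dict: "t": time; "joints": joint angles; "qvel": joint speeds; "joint_efforts": joint torques, N m; "tool_pos": TCP position; "eef_rot": TCP orientation; "contact_force": force on the tool from outside, world axes, zero at the start; "ft_torque": the same for the moment, N m; "finger_gap": finger opening in m; "grasp_force": force on a finger pad.
Only numpy, scipy, OpenCV 4.12 (cv2) and the standard library are available. Lean on these libraries where they do the work, as an engineer would, in place of code of your own. Each camera call takes 0.05 s, during which the arm holds its last target. There are 200 camera calls.

TASK

Turn up the pastry-case lamp: with the fingertips, trace the arc of seven ribs on the table-top dimmer with a light touch, touching every rib in turn from the shortest to the longest. Finish with the fingertips still resting lightly on the longest rib, its plate slightly pressed down: the program ends while holding that touch. Do not shove, tip or lift the dimmer, and leave the shaker, mug and napkin box alone.

Things in the scene. Friction and masses are not known exactly. Their poses are not given: they have to be found in the camera images.
- dimmer: Table-top lamp dimmer: flat wooden box 140 mm (its x) by 260 mm (its y), 26 mm high, standing loose on rubber feet (about 1.7 kg; slides if shoved hard). On top is a black plate with an arc of seven plain metal ribs. Origin: centre of its underside, on the counter. z up, y along its length, from the short-rib end to the long-rib end; the arc bulges towards +x.
- touch_plate (a joint): How far the black touch plate (116 x 236 mm, upper face 34 mm above the counter when untouched) is pressed down, in m: 0 untouched, 0.005 bottomed. It moves straight down without tilting, on a light spring: starts to sink at about 2.2 N, takes 1.2 N more per mm, bottoms at about 8 N and is hard beyond. It springs back. The ribs move with it.
- rib1: Rib 1 of 7 on the touch plate (the shortest, one end of the arc): a rounded metal ridge, 15 mm long, about 13 mm wide, standing 1.5 mm proud of the plate. Origin: middle of its crest, 35.5 mm above the counter while untouched; its x runs along the rib (across the arc), y towards the next longer rib, z up. Neighbouring ribs are 32 mm apart, centre to centre, on an arc of 120 mm radius.
- rib2: Rib 2 of 7 on the touch plate: a rounded metal ridge, 20 mm long, about 13 mm wide, standing 1.5 mm proud of the plate. Origin: middle of its crest, 35.5 mm above the counter while untouched; its x runs along the rib (across the arc), y towards the next longer rib, z up.
- rib3: Rib 3 of 7 on the touch plate: a rounded metal ridge, 25 mm long, about 13 mm wide, standing 1.5 mm proud of the plate. Origin: middle of its crest, 35.5 mm above the counter while untouched; its x runs along the rib (across the arc), y towards the next longer rib, z up.
- rib4: Rib 4 of 7 on the touch plate: a rounded metal ridge, 30 mm long, about 13 mm wide, standing 1.5 mm proud of the plate. Origin: middle of its crest, 35.5 mm above the counter while untouched; its x runs along the rib (across the arc), y towards the next longer rib, z up.
- rib5: Rib 5 of 7 on the touch plate: a rounded metal ridge, 35 mm long, about 13 mm wide, standing 1.5 mm proud of the plate. Origin: middle of its crest, 35.5 mm above the counter while untouched; its x runs along the rib (across the arc), y towards the next longer rib, z up.
- rib6: Rib 6 of 7 on the touch plate: a rounded metal ridge, 40 mm long, about 13 mm wide, standing 1.5 mm proud of the plate. Origin: middle of its crest, 35.5 mm above the counter while untouched; its x runs along the rib (across the arc), y towards the next longer rib, z up.
- rib7: Rib 7 of 7 on the touch plate (the longest, other end of the arc): a rounded metal ridge, 45 mm long, about 13 mm wide, standing 1.5 mm proud of the plate. Origin: middle of its crest, 35.5 mm above the counter while untouched; its x runs along the rib (across the arc), y towards the next longer rib, z up.
- shaker: Salt shaker of glass with a steel cap, 42 mm across, 78 mm tall, loose; a bystander. Origin: centre of its underside.
- mug: White ceramic mug, 72 mm across, 75 mm tall, loose; a bystander. Origin: centre of its underside; its handle is at its +y.
- napkins: Dark wooden box, 90 x 90 mm, filled with paper napkins, 57 mm tall, loose; a bystander. Origin: centre of its underside.

How it is judged:
On the way, in this order (a step that is already met when the one before it is completed fails the run):
1. a fingertip touches rib 1 (shortest) (contact force between the fingers and rib1 above 0.3 N), for 0.06 s.
2. a fingertip touches rib 2 (contact force between the fingers and rib2 above 0.3 N), for 0.06 s.
3. a fingertip touches rib 3 (contact force between the fingers and rib3 above 0.3 N), for 0.06 s.
4. a fingertip touches rib 4 (contact force between the fingers and rib4 above 0.3 N), for 0.06 s.
5. a fingertip touches rib 5 (contact force between the fingers and rib5 above 0.3 N), for 0.06 s.
6. a fingertip touches rib 6 (contact force between the fingers and rib6 above 0.3 N), for 0.06 s.
7. a fingertip touches rib 7 (longest) (contact force between the fingers and rib7 above 0.3 N), for 0.06 s.
At the end, for the whole second after the job is handed in: The fingertips rest on the longest rib with 0.5 to 18 N and the touch plate is pressed down by at least 0.3 mm; the dimmer is still, flat on the counter and within 30 mm of its first place; shaker, mug and napkin box stand upright within 20 mm of theirs (contact force between the fingers and rib7 between 0.5 and 18 N and value of joint touch_plate above 0.0003 m and linear speed of dimmer below 0.01 m/s and distance of dimmer from where it was at the start of the episode below 0.03 m and angle between dimmer's own z axis and vertical below 0.06 rad and distance of each of shaker, mug, napkins from where it was at the start of the episode below 0.02 m and angle between each of shaker, mug, napkins's own z axis and vertical below 0.2 rad); the arm keeps its last pose, push and grip.
It fails at once if the dimmer is pressed harder than 20 N (contact force between any of the fingers, the arm and dimmer above 20 N).
It fails at once if the dimmer is shoved more than 30 mm, lifted or tipped (distance of dimmer from where it was at the start of the episode above 0.03 m or height (world z) of dimmer above 0.006 m or angle between dimmer's own z axis and vertical above 0.1 rad).
It fails at once if the shaker, mug or napkin box is shoved more than 20 mm, lifted or tipped (distance of any of shaker, mug, napkins from where it was at the start of the episode above 0.02 m or height (world z) of any of shaker, mug, napkins above 0.01 m or angle between any of shaker, mug, napkins's own z axis and vertical above 0.2 rad).
It also fails if it takes over 38 s, if anything falls off the work surface, if the arm or the gripper's body presses on something with over 40 N, if the wrist force passes 120 N, or if a joint passes its speed limit or range.

## Working session

There is one attempt and no reset: what is moved stays moved. The work goes in short steps, Python scripts to look and compute and a tool call to move; the robot and the scene stay as the last step left them, time stands still between calls to the robot, and variables do not carry over. Pictures are saved under pics/ and viewed, at most 10 in all, crops included, and the job is handed in when it is done.

Besides the shell and the picture viewer there is one more tool, called after "Call:" by a JSON object that holds its "method" and its "body", one argument or row to a line. play_rows: Moves the arm, as the interface text tells. Its arguments: {"type":"object","properties":{"deltas":{"type":"array"},"grip":{"type":"number"}},"required":["deltas"]}

```bash
mkdir -p pics
python3 - <<'E'
from plant import *
import cv2
for n in("top","side"):
    cv2.imwrite(f"pics/{n}0.png",get_image(n)); c=get_calibration(n); print(n,c["K"],c["world_from_camera"],[k for k in c])
print(state())
E
```

```text
top [[396.74531046   0.         281.81376861]
 [  0.         396.74531046 212.67622987]
 [  0.           0.           1.        ]] [[-0.0172673   0.98165034 -0.18990641  0.39694028]
 [-0.99976913 -0.01938078 -0.00927737  0.03667409]
 [-0.01278767  0.18970237  0.98175836  0.86554219]
 [ 0.          0.          0.          1.        ]] ['K', 'world_from_camera']
side [[406.62755074   0.         279.98743741]
 [  0.         406.62755074 210.92371463]
 [  0.           0.           1.        ]] [[ 0.93402003  0.21278565 -0.28693003  0.34792668]
 [-0.35634827  0.4989085  -0.79000394 -0.46741394]
 [-0.02494967  0.84012652  0.54181633  0.42969057]
 [ 0.          0.          0.          1.        ]] ['K', 'world_from_camera']
{'t': 0.1, 'joints': array([ 1.06950499e+00,  2.07377026e-01,  1.54279481e+00,  2.62716453e-06,
        1.39352745e+00, -1.50528746e-01]), 'qvel': array([ 0.00015087, -0.00137878, -0.0022942 ,  0.00038464,  0.00080745,
       -0.00133407]), 'joint_efforts': array([-4.39272326e-04, -3.84091365e+01, -2.92549485e+01, -3.56478331e-04,
        4.85843921e-03, -8.69922054e-07]), 'tool_pos': array([0.1972827, 0.5393941, 0.2412256]), 'eef_rot': array([-0.54803871, -3.09273266,  0.00313292]), 'contact_force': array([-0.05013649, -0.15756168,  0.03245138]), 'ft_torque': array([0.01850253, 0.00692853, 0.01555167]), 'grasp_force': 0.0, 'finger_gap': 0.08495347549257146}
```

View pics/top0.png

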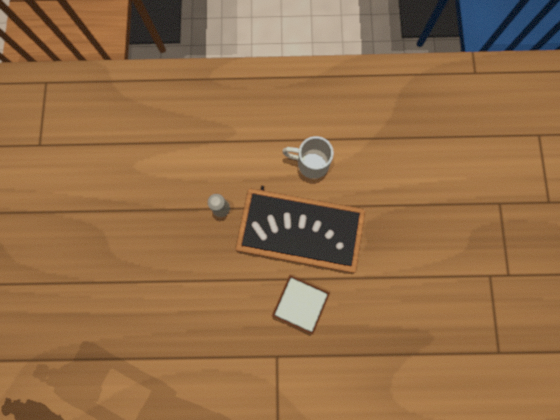

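View pics/side0.png

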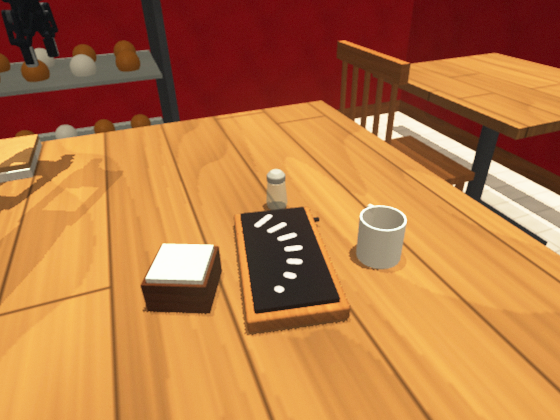

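The top view shows the dimmer centred near (301,230), with rib 1 at (340,246) and rib 7 at (259,231). The mug is at (315,158), the shaker at (217,204) and the napkins at (301,305). The side view agrees with this layout.

```bash
cat > h.py <<'E'
import cv2, numpy as np
from plant import *
def ray(c,u,v,z):
    K=c["K"];T=c["world_from_camera"]
    d=T[:3,:3]@np.array([(u-K[0,2])/K[0,0],-(v-K[1,2])/K[1,1],-1]);o=T[:3,3]
    return o+d*(z-o[2])/d[2]
def ribs(im,c,box):
    x0,y0,x1,y1=box
    hsv=cv2.cvtColor(im,cv2.COLOR_BGR2HSV)
    m=((hsv[...,2]>110)&(hsv[...,1]<90)).astype(np.uint8); k=np.zeros_like(m);k[y0:y1,x0:x1]=m[y0:y1,x0:x1]
    n,l,s,ce=cv2.connectedComponentsWithStats(k)
    return [(s[i,4],ce[i],ray(c,*ce[i],.035)) for i in range(1,n) if s[i,4]>12]
E
python3 - <<'E'
from h import *
np.set_printoptions(precision=4,suppress=True)
P={}
for n,b in(("top",(246,205,350,256)),("side",(250,210,306,296))):
    c=get_calibration(n); r=ribs(cv2.imread(f"pics/{n}0.png"),c,b)
    r.sort(key=lambda a:a[2][1]); P[n]=np.array([a[2][:2] for a in r])
    for a in r: print(n,*a)
    p=P[n]; print(np.linalg.norm(np.diff(p,axis=0),axis=1))
    A=np.c_[2*p,np.ones(len(p))]; s=np.linalg.lstsq(A,(p**2).sum(1),rcond=None)[0]; print("circ",s[:2],np.sqrt(s[2]+s[:2]@s[:2]))
c=get_calibration("top")
for nm,u,v,z in(("shaker",217,201,.078),("mug",316,151,.075),("nap",302,304,.057)): print(nm,ray(c,u,v,z))
E
```

```text
top 44 [339.3182 245.2045] [ 0.4858 -0.0747  0.035 ]
top 60 [328.9833 233.9333] [ 0.51   -0.0541  0.035 ]
top 77 [316.2987 225.7403] [ 0.528 -0.028  0.035]
top 92 [301.8804 221.2065] [0.5383 0.0023 0.035 ]
top 106 [286.9811 220.1981] [0.5411 0.0338 0.035 ]
top 123 [272.2276 223.4228] [0.5348 0.0653 0.035 ]
top 142 [258.9366 230.3662] [0.5204 0.0936 0.035 ]
[0.0318 0.0317 0.0319 0.0317 0.0321 0.0317]
circ [0.4209 0.0265] 0.12021368876401436
side 68 [278.8235 288.6618] [ 0.4848 -0.0765  0.035 ]
side 84 [289.381  274.8214] [ 0.5089 -0.0558  0.035 ]
side 102 [294.0392 260.9706] [ 0.5269 -0.0298  0.035 ]
side 108 [292.8241 247.8889] [0.5374 0.0002 0.035 ]
side 109 [286.7798 236.3119] [0.5399 0.0323 0.035 ]
side 113 [276.4956 227.177 ] [0.5335 0.0631 0.035 ]
side 119 [262.7983 220.3361] [0.5188 0.0917 0.035 ]
[0.0318 0.0316 0.0318 0.0321 0.0315 0.0321]
circ [0.4208 0.0242] 0.11913390393025097
shaker [0.5761 0.1758 0.078 ]
mug [ 0.6797 -0.0296  0.075 ]
nap [0.3678 0.0074 0.057 ]
```

```bash
cat >> h.py <<'E'
from scipy.spatial.transform import Rotation as R
RB=np.array([[.4853,-.0756],[.5095,-.055],[.5275,-.0289],[.5379,.0013],[.5405,.033],[.5342,.0642],[.5196,.0927]])
def to(p):
    s=state(); return R.from_rotvec(s["eef_rot"]).inv().apply(np.asarray(p)-s["tool_pos"])*1000
E
python3 -c "
from h import *
print(to([.4853,-.0756,.12]))"
```

```text
[-481.83978843 -478.3273539   122.06850034]
```

Call:
{"method": "play_rows", "body": {
  "deltas": [
    [-20,-20,0,0],
    [-60,-60,0,0],
    [-100,-100,0,0],
    [-140,-140,0,0],
    [-180,-180,0,0],
    [-220,-220,0,0],
    [-260,-260,0,0],
    [-300,-300,0,0]
  ],
  "grip": -1
}}

```text
t: 1.1
tool_pos: [0.3764, 0.1535, 0.2421]
eef_rot: [0.548, 3.093, 0.0]
contact_force: [0.9, -0.2, -0.1]
finger_gap: -0.0002
grasp_force: 0.0
```

Call:
{"method": "play_rows", "body": {
  "deltas": [
    [-35,-35,5,0],
    [-70,-70,25,0],
    [-105,-105,45,0],
    [-140,-140,70,0],
    [-165,-165,95,0],
    [-182,-178,110,0],
    [-182,-178,122,0],
    [-182,-178,122,0]
  ]
}}

```text
t: 2.1
tool_pos: [0.4843, -0.0735, 0.1189]
eef_rot: [-0.547, -3.09, -0.001]
contact_force: [0.1, -0.2, 0.2]
finger_gap: 0.0002
grasp_force: 0.0
```

```bash
python3 -c "
from h import *
s=state();print(s['t'],s['tool_pos'],s['eef_rot'],s['contact_force'],s['finger_gap'])
print(to([.4853,-.0756,.052]))
cv2.imwrite('pics/s1.png',cv2.resize(get_image('side')[150:330,200:400],None,fx=3,fy=3))"
```

```text
2.1 [ 0.48433231 -0.07348029  0.11890846] [-5.47158257e-01 -3.08966502e+00 -1.45142871e-03] [ 0.11863778 -0.21092784  0.20230276] 0.0002459125926367998
[-1.90136799 -1.67448027 66.90106066]
```

View pics/s1.png

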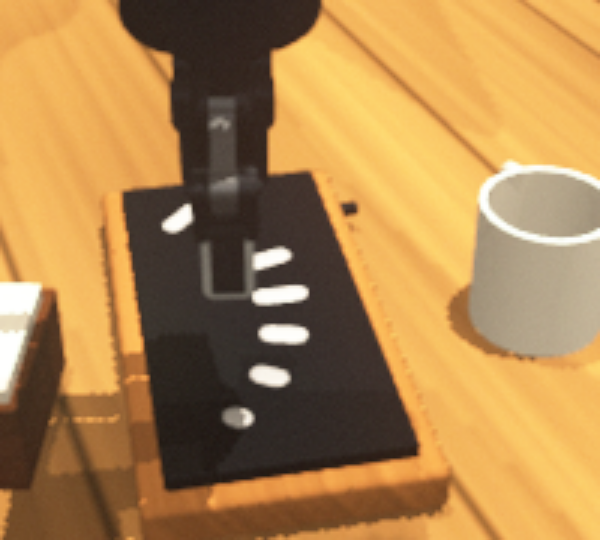

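The fingertips are shut and hang above the rib 1 end, their tip at crop pixel (228,297). Rib 1 is at (237,417), directly below. I'm descending gently.

Call:
{"method": "play_rows", "body": {
  "deltas": [
    [-2,-2,15,0],
    [-2,-2,32,0],
    [-2,-2,46,0],
    [-2,-2,56,0],
    [-2,-2,62,0],
    [-2,-2,65,0],
    [-2,-2,65,0],
    [-2,-2,65,0]
  ]
}}

```text
t: 3.15
tool_pos: [0.4876, -0.0773, 0.0557]
eef_rot: [0.548, 3.092, -0.0]
contact_force: [-0.5, 0.3, -0.0]
finger_gap: -0.0
grasp_force: 0.0
```

```bash
python3 -c "
from h import *
s=state();print(s['tool_pos'],s['contact_force'],to([.4853,-.0756,.046]))
c=get_calibration('side')
im=get_image('side')
cv2.imwrite('pics/s2.png',cv2.resize(im[200:320,220:350],None,fx=4,fy=4))"
```

```text
[ 0.48760454 -0.0772897   0.05572939] [-0.50333731  0.26390029 -0.02376347] [2.75500131 0.79462687 9.72654056]
```

View pics/s2.png

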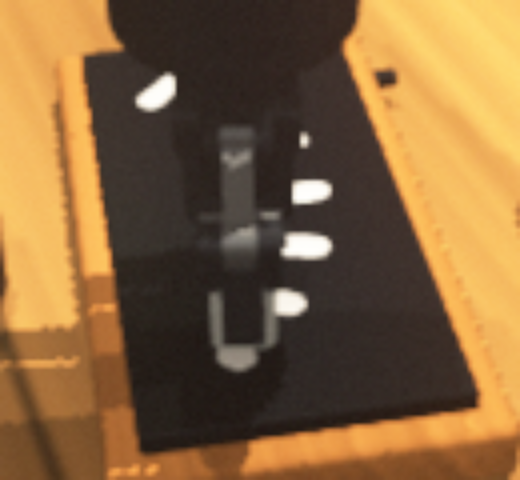

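The fingertip is just above rib 1, whose near end shows below the tip at crop pixel (238,360). I'm stepping down to feel for contact.

Call:
{"method": "play_rows", "body": {
  "deltas": [
    [2,1,2,0],
    [2,1,4,0],
    [2,1,6,0],
    [2,1,7,0],
    [2,1,8,0],
    [2,1,9,0],
    [2,1,9,0]
  ]
}}

```text
t: 4.08
tool_pos: [0.4857, -0.0755, 0.0464]
eef_rot: [0.548, 3.093, -0.0]
contact_force: [-0.8, 0.7, 1.6]
finger_gap: 0.0001
grasp_force: 0.8
```

Call:
{"method": "play_rows", "body": {
  "deltas": [
    [0,0,0.5,0],
    [0,0,1,0],
    [0,0,1.5,0],
    [0,0,1.5,0],
    [0,0,1.5,0]
  ]
}}

```text
t: 4.7
tool_pos: [0.4857, -0.0755, 0.0449]
eef_rot: [0.548, 3.093, -0.0]
contact_force: [-0.7, 0.1, 3.6]
finger_gap: -0.0
grasp_force: 1.7
```

```bash
python3 -c "
from h import *
s=state();print(s['t'],s['tool_pos'],s['contact_force'])
a=R.from_rotvec([.548,3.093,0]).inv().apply(np.c_[(RB-RB[0]),np.zeros(7)])*1000
print(a)"
```

```text
4.7 [ 0.48574449 -0.07551294  0.0449125 ] [-0.6526322   0.11017537  3.6087653 ]
[[ 0.00000000e+00  0.00000000e+00  0.00000000e+00]
 [-1.56495136e+01  2.76603083e+01  8.53943972e-03]
 [-2.35868249e+01  5.83557323e+01  1.40976031e-02]
 [-2.29781424e+01  9.02905018e+01  1.61958060e-02]
 [-1.45289060e+01  1.20954168e+02  1.49423603e-02]
 [ 2.10679877e+00  1.48090551e+02  1.00274178e-02]
 [ 2.56096540e+01  1.69839706e+02  1.86227331e-03]]
```

Rib 1 is touched at about 3.6 N. Next I slide along the arc at this depth.

Call:
{"method": "play_rows", "body": {
  "deltas": [
    [-3,4,0,0],
    [-6,8.5,0,0],
    [-9,13.5,0,0],
    [-11.5,18,0,0],
    [-14,23,0,0],
    [-15.5,27.5,0,0],
    [-15.5,27.5,0,0],
    [-15.5,27.5,0,0]
  ]
}}

```text
t: 5.7
tool_pos: [0.5104, -0.0546, 0.0451]
eef_rot: [0.548, 3.092, 0.002]
contact_force: [0.2, 1.1, 2.9]
finger_gap: -0.0001
grasp_force: 1.6
```

Call:
{"method": "play_rows", "body": {
  "deltas": [
    [-1.5,5,0.3,0],
    [-3,10,0.3,0],
    [-4.5,15,0.3,0],
    [-6,20,0.3,0],
    [-7,25.5,0.3,0],
    [-8,31,0.3,0],
    [-8,31,0.3,0],
    [-8,31,0.3,0]
  ]
}}

```text
t: 6.7
tool_pos: [0.5284, -0.028, 0.0447]
eef_rot: [0.548, 3.092, 0.002]
contact_force: [0.4, 0.7, 3.8]
finger_gap: -0.0001
grasp_force: 1.8
```

Call:
{"method": "play_rows", "body": {
  "deltas": [
    [-0.5,5,0,0],
    [-1,10.5,0,0],
    [-1,16,0,0],
    [-0.5,21.5,0,0],
    [0,27,0,0],
    [0.5,32,0,0],
    [0.5,32,0,0],
    [0.5,32,0,0]
  ]
}}

```text
t: 7.7
tool_pos: [0.5387, 0.0023, 0.0446]
eef_rot: [0.549, 3.093, 0.002]
contact_force: [0.0, 1.1, 3.4]
finger_gap: 0.0001
grasp_force: 1.9
```

```bash
python3 -c "
from h import *
s=state();print(s['t'],s['tool_pos'],s['contact_force'])
cv2.imwrite('pics/t3.png',cv2.resize(get_image('top')[130:340,190:390],None,fx=2.8,fy=2.8))
cv2.imwrite('pics/s3.png',cv2.resize(get_image('side')[150:330,130:410],None,fx=2.8,fy=2.8))"
```

```text
7.7 [0.5386977  0.00228605 0.04464223] [0.00880044 1.110275   3.35634685]
```

View pics/s3.png

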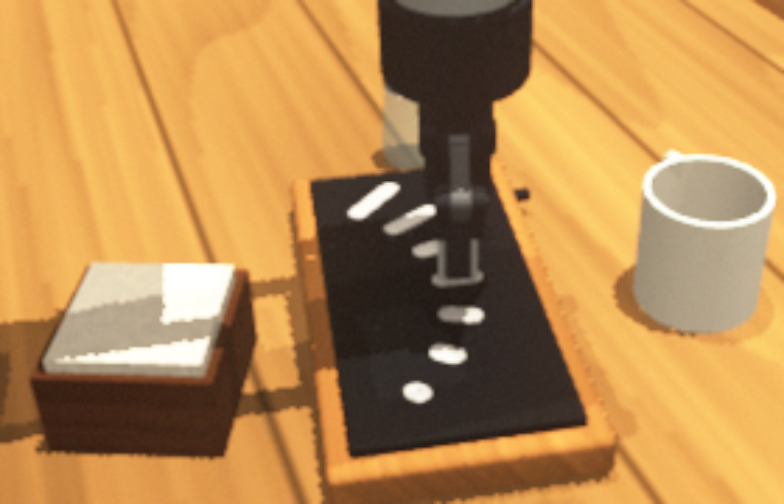

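The fingertips sit on rib 4, at crop pixel (458,278). Ribs 1–3 are behind them and the dimmer hasn't visibly moved. Continuing to ribs 5, 6 and 7.

Call:
{"method": "play_rows", "body": {
  "deltas": [
    [1,5,0,0],
    [2.5,10,0,0],
    [4,15,0,0],
    [5.5,20,0,0],
    [7,25.5,0,0],
    [8.5,30.5,0,0],
    [8.5,30.5,0,0],
    [8.5,30.5,0,0]
  ]
}}

```text
t: 8.8
tool_pos: [0.541, 0.0339, 0.0445]
eef_rot: [0.549, 3.093, 0.002]
contact_force: [-0.2, 1.1, 4.2]
finger_gap: 0.0002
grasp_force: 1.9
```

Call:
{"method": "play_rows", "body": {
  "deltas": [
    [2,4.5,0,0],
    [4.5,9,0,0],
    [7.5,14,0,0],
    [10.5,18.5,0,0],
    [13.5,23,0,0],
    [16.5,27,0,0],
    [16.5,27,0,0],
    [16.5,27,0,0]
  ]
}}

```text
t: 9.8
tool_pos: [0.5346, 0.0649, 0.0445]
eef_rot: [-0.549, -3.093, -0.002]
contact_force: [0.6, 2.2, 3.4]
finger_gap: 0.0
grasp_force: 2.0
```

Call:
{"method": "play_rows", "body": {
  "deltas": [
    [3.5,4,0,0],
    [7,7.5,0,0],
    [11,11.5,0,0],
    [15,15,0,0],
    [19,18.5,0,0],
    [23.5,22,0,0],
    [23.5,22,0,0],
    [23.5,22,0,0]
  ]
}}

```text
t: 10.8
tool_pos: [0.5198, 0.0937, 0.0444]
eef_rot: [-0.548, -3.092, -0.002]
contact_force: [0.0, 0.9, 4.0]
finger_gap: 0.0001
grasp_force: 2.0
```

```bash
python3 -c "
from h import *
s=state();print(s['t'],s['tool_pos'],s['contact_force'],to([*RB[6],.0446]))
cv2.imwrite('pics/s4.png',cv2.resize(get_image('side')[150:330,130:410],None,fx=2.8,fy=2.8))"
```

```text
10.8 [0.51976714 0.09370527 0.04442281] [0.045792   0.85485355 4.04165402] [-0.18854464 -1.00125052 -0.17847677]
```

View pics/s4.png

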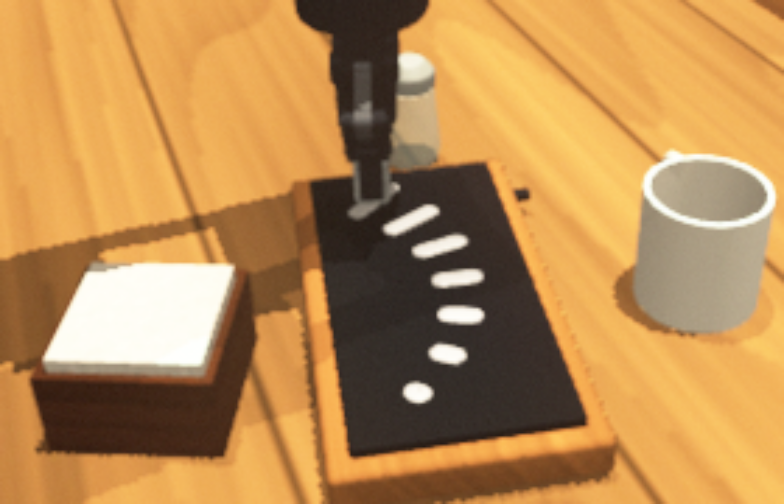

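The fingertips rest on the middle of rib 7, at crop pixel (373,205), with about 4 N. The other ribs are at the same pixels as before, so the dimmer hasn't moved. Handing in.

```bash
python3 -c "
from plant import *
print(job_done())"
```

```text
the job is handed in; nothing more can be done
None
```

I traced all seven ribs from shortest to longest with a light touch of about 3–4 N, and handed the job in at 10.8 s with the fingertips resting on rib 7 at about 4 N; the dimmer showed no visible movement, and no verdict came back.

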